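# Store a rack of glassware in the slide tray in reverse order

## Task

Move the four things from the wooden rack to the pulled-out steel tray in reverse order: what stands leftmost on the rack goes into the rightmost bay of the tray, and so on, one thing in the middle of each bay. Keep them all upright, with the slide box lying lengthwise from front to back as it does now, and leave the two watch glasses and the beaker where they are.

Things in the scene. Friction and masses are not known exactly. Their poses are not given: they have to be found in the camera images.
- jar: Small clear glass bell jar with a knob on top: foot flange 54 mm across and 4 mm high, straight wall 50 mm across from 6 to 36 mm height, then a dome, and a knob 18 mm across at 60 to 66 mm; 68 mm tall, about 0.1 kg. Origin: centre of its underside; z up.
- stopper: Black rubber stopper standing on its narrow end: 34 mm across at the bottom, 42 mm at the top, 40 mm tall. Origin: centre of its underside; z up.
- slidebox: Closed grey plastic microscope slide box, lying flat: 84 mm long (its x) by 32 mm wide (its y) by 34 mm high. Origin: centre of its underside. At the start its length lies across the rack, from front to back, within 0.1 rad.
- bottle: Small brown glass reagent bottle with a black cap: body 36 mm across (straight wall up to about 35 mm), 66 mm tall. Origin: centre of its underside; z up.
- rack: Wooden rack nearer the robot, fixed; four bays in a row along its y (robot's left; x points away from the robot). Bay centres x = 0, y = +126, +42, -42, -126 mm; bays 104 mm in x, 80 mm in y. Floor 10 mm above the work surface plus 2 mm liners: things stand 12 mm up. Ribs between bays 4 mm thick, 5 mm above the floor; outer lip 8 mm. Origin: centre, at work-surface height.
- tray: Steel slide tray, fixed, empty, beyond the rack; out from beneath a cream shelf (from x = +95 mm, top 70 mm up; low stock on it from x = +230). Four bays in a row along its y (robot's left; x away from it), centres x = 0, y = +126, +42, -42, -126 mm, each 104 x 80 mm. Bay floor 14 mm above the work surface; ribs 5 mm, lips 8 mm above the floor. Origin: centre of the bays, at work-surface height.
- mat_jar: Thin grey fabric liner, 98 x 72 x 2 mm, fixed in the bay of the wooden rack where the bell jar stands at the start; all four liners look alike. It stays there and marks which bay that was. Origin: centre of its underside, 10 mm above the work surface; axes as the rack's.
- mat_stopper: Thin grey fabric liner, 98 x 72 x 2 mm, fixed in the bay of the wooden rack where the rubber stopper stands at the start; all four liners look alike. It stays there and marks which bay that was. Origin: centre of its underside, 10 mm above the work surface; axes as the rack's.
- mat_box: Thin grey fabric liner, 98 x 72 x 2 mm, fixed in the bay of the wooden rack where the slide box stands at the start; all four liners look alike. It stays there and marks which bay that was. Origin: centre of its underside, 10 mm above the work surface; axes as the rack's.
- mat_bottle: Thin grey fabric liner, 98 x 72 x 2 mm, fixed in the bay of the wooden rack where the brown bottle stands at the start; all four liners look alike. It stays there and marks which bay that was. Origin: centre of its underside, 10 mm above the work surface; axes as the rack's.
- watch_a: Bystander: clear watch glass, 76 mm across, 10 mm high, on the work surface to the robot's left. Origin: centre of its underside.
- watch_b: Bystander: a second watch glass like it, nearer to the robot.
- beaker: Bystander: empty glass beaker, 68 mm across, 85 mm tall, on the work surface to the robot's right. Origin: centre of its underside.
Things that resemble listed ones, but are neither listed nor needed, are in the scene too. What is shaped like the jar but blue is not meant. Several things have the shape of the slidebox; the one meant has the colours described above.

How it is judged:
By the outcome, as a careful person would: the job done as asked, in the order asked, and still so for the second after the job is handed in, with the robot touching nothing.
It also fails if it takes over 102 s, if anything falls off the work surface, if the arm or the gripper's body presses on something with over 40 N, if the wrist force passes 120 N, or if a joint passes its speed limit or range.

## Robot

A 6-joint arm with a two-finger parallel gripper is mounted at the origin on the work surface. World frame = base frame: x ahead of the robot, y to its left, z up, the work surface at z = 0. Lengths are in m, angles in rad, forces in N, time in s.
With the tool pointing down it reaches from about 0.35 to 0.95 m from the base axis. Payload 17.4 kg.
Tool frame: the origin (TCP) lies between the finger pads; the fingertips stand 8 mm ahead of it and the grasp point (between the pads) lies 11 mm behind it; z points along the fingers, y is the line along which they close (so a half turn about z gives the same grasp; the last joint's range is limited). The gripper opens to 93 mm and grips with 3 to 60 N. Pads are 15 mm wide; open, the fingers measure 128 mm over their backs; the gripper's body (75 mm by 188 mm) begins 65 mm behind the grasp point.
Start: joints at [1.211, 0.116, 1.442, -0, 1.584, -0.038], TCP at [0.213, 0.64, 0.227] pointing down, gripper open.
Joint ranges: [-2.83, 2.83], [-0.83, 2.19], [0.07, 2.5], [-1.14, 4.28], [0.01, 3], [-2.97, 2.97]. Speed limits (rad/s): [1.89, 1.89, 2.22, 3.14, 3.14, 3.14].

## Interface

Orientations are given as a unit quaternion [w, x, y, z].
In Python, from rig import * gives the robot as it stands.
- The arm moves only by the tool arm_command, never from a script. Its argument "moves" is a list of rows, each a list of 2 entries, a list of its own where there are three numbers: the shift along the tool's x, y, z in m, then the turn, a rotation vector about the tool's x, y, z in degrees. A call has 1 to 20 rows; each row is the pose to reach, as a shift and turn from the pose commanded when the call began, along the tool's axes at that moment; what a row does not reach only later rows make up. A row lasts 1/10 s, in which the tool goes at most 50 mm and 8.59 degrees, less where a joint would pass 70% of its speed; a pose out of reach is approached as far as the arm can. A call with a gripper value outside its range is refused whole. "gripper" is the finger opening in m, from 0 to 0.093, set as the call begins (left out, the last holds). The fingers move at their own pace and stop on an object; the grip force is fixed at half the most. Time passes only in rows, so rows that repeat a pose let the fingers close. It gives the time, the measured TCP pose, the force, the opening and the grip force at its end, in the units of the state.
- get_obs(): the state, without advancing time (a new reading comes with each control period).
- snapshot(name): name is "scene" or "top" or "wrist"; returns the picture (400x640x3 uint8, blue, green, red); there is no depth.
- calibration(name): a dict with "camera_matrix" (3x3 intrinsics, pixels), "world_from_camera" (4x4, takes a point from camera to world coordinates); the wrist camera has in their place "T_tool_cam" (4x4, takes a point from camera to tool coordinates, whose origin is the TCP and whose axes are the flange's). Camera axes: x right, y down, z forward; pixel columns grow to the right and rows downward; lengths in m; the calibration is good to about 2 mm. A picture is of the moment at which its call begins: read the wrist's pose just before it. calibration takes no time and is no camera call.
- hand_in(): hands the job in; it is judged then, once.
The state is a dict: "clock": time; "qpos": joint angles; "joint_vel": joint speeds; "joint_efforts": joint torques, N m; "ee_pos": TCP position; "eef_rot": TCP orientation; "ft_force": force on the tool from outside, world axes, zero at the start; "moment": the same for the moment, N m; "gripper_width": finger opening in m; "grip_force": force on a finger pad.
Only numpy, scipy, OpenCV 4.12 (cv2) and the standard library are available. Lean on these libraries where they do the work, as an engineer would, in place of code of your own. Each camera call takes 0.05 s, during which the arm holds its last target. There are 200 camera calls.

## Working session

There is one attempt and no reset: what is moved stays moved. The work goes in short steps, Python scripts to look and compute and a tool call to move; the robot and the scene stay as the last step left them, time stands still between calls to the robot, and variables do not carry over. Pictures are saved under pics/ and viewed, at most 14 in all, crops included, and the job is handed in when it is done.

Besides the shell and the picture viewer there is one more tool, called after ">>>" as a command line: name --argument value ..., lists and objects as JSON in quotes. arm_command: Moves the arm, as the interface text tells. Its arguments: {"type":"object","properties":{"moves":{"type":"array"},"gripper":{"type":"number"}},"required":["moves"]}

```bash
mkdir -p pics; ls; python3 - <<'E'
from rig import *
import cv2
for n in ("top","scene"):
    cv2.imwrite(f"pics/{n}0.png",snapshot(n)); c=calibration(n); print(n,c)
print(calibration("wrist")); print(get_obs())
E
```

```text
pics
top {'camera_matrix': array([[415.67384767,   0.        , 320.33053093],
       [  0.        , 415.67384767, 201.02688922],
       [  0.        ,   0.        ,   1.        ]]), 'world_from_camera': array([[-0.01826353, -0.99567932,  0.09104473,  0.41028348],
       [-0.99981634,  0.01871632,  0.00412197, -0.01377862],
       [-0.00580818, -0.09095273, -0.99583827,  0.99083048],
       [ 0.        ,  0.        ,  0.        ,  1.        ]])}
scene {'camera_matrix': array([[426.83944363,   0.        , 318.73086819],
       [  0.        , 426.83944363, 198.04072699],
       [  0.        ,   0.        ,   1.        ]]), 'world_from_camera': array([[-0.79891903,  0.37019913, -0.47400526,  0.94132322],
       [ 0.60101986,  0.46200658, -0.65216949,  0.62368173],
       [-0.02243903, -0.80591719, -0.59160288,  0.63188676],
       [ 0.        ,  0.        ,  0.        ,  1.        ]])}
{'camera_matrix': array([[314.28116736,   0.        , 320.30221367],
       [  0.        , 314.28116736, 199.17301425],
       [  0.        ,   0.        ,   1.        ]]), 'T_tool_cam': array([[-3.8163445
[... 324 characters left out ...]
{'clock': 0.1, 'qpos': array([ 1.21120034e+00,  1.16454411e-01,  1.44217600e+00, -9.18002845e-06,
        1.58401721e+00, -3.77869581e-02]), 'joint_vel': array([-0.00108608, -0.00037011, -0.00063589, -0.0010655 ,  0.00057025,
        0.00035154]), 'joint_efforts': array([ 1.89995437e-03, -7.22896028e+01, -6.23863077e+01,  7.82490266e-02,
        2.26440205e-02, -3.61822444e-06]), 'ee_pos': array([0.21343361, 0.64018755, 0.2259819 ]), 'eef_rot': array([-9.96193477e-05,  1.60211139e-01,  9.87082627e-01, -5.18013838e-04]), 'ft_force': array([-0.1308669 ,  0.2226724 , -0.40109948]), 'moment': array([-0.04002863,  0.01304405,  0.00632256]), 'grip_force': 0.0, 'gripper_width': 0.09279439449176202}
```

View pics/top0.png

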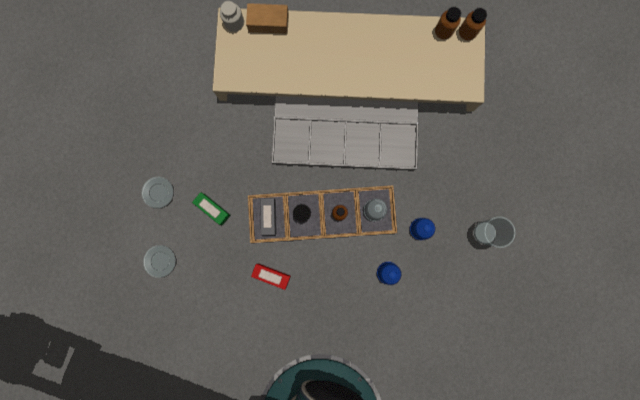

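View pics/scene0.png

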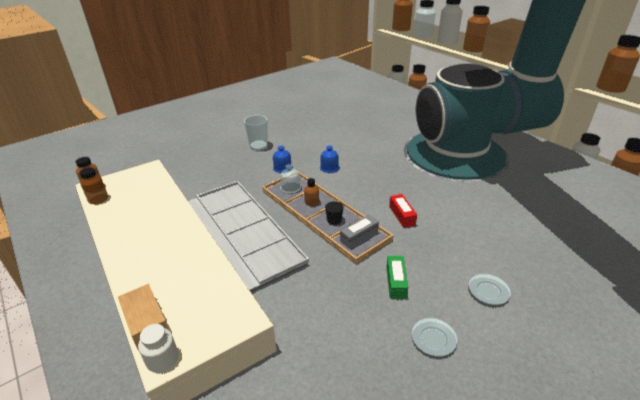

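The top view shows the rack at about (322,214). From left to right it holds the slide box (268,217), stopper (302,214), bottle (340,212) and jar (376,209). The tray runs from about (273,120) to (417,168). The red, green and blue lookalikes stand outside the rack.

```bash
python3 - <<'E'
import cv2
im=cv2.imread("pics/top0.png")
a=cv2.resize(im[90:250,240:425],None,fx=4.3,fy=3.7,interpolation=cv2.INTER_CUBIC)
a=cv2.resize(im[105:250,240:425],None,fx=4,fy=4,interpolation=cv2.INTER_CUBIC)
cv2.imwrite("pics/crop1.png",a)
E
```

```text
(no output)
```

View pics/crop1.png

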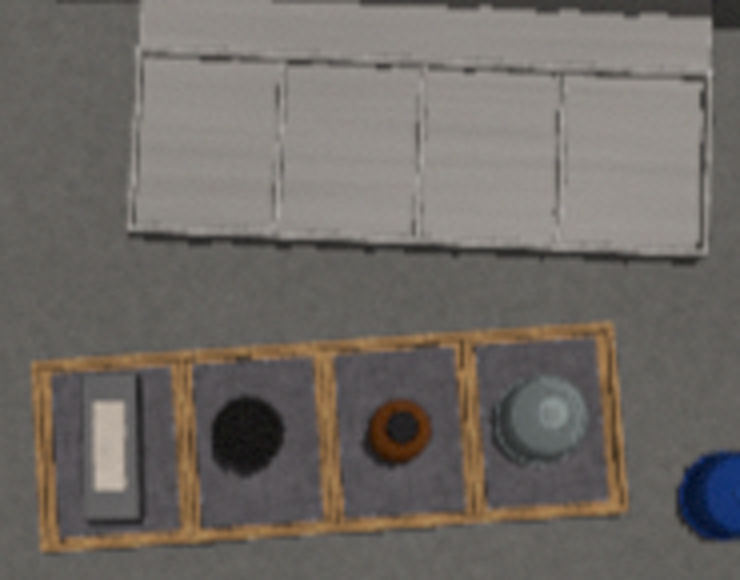

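The crop shows the tray rib lines at crop x of about 280, 420 and 560, and the rack rib lines at about 185, 330 and 471. Stopper top is at (247,434), bottle cap at (403,427), jar knob at (553,413), and box top at about (84–135, 375–519).

```bash
cat > h.py <<'E'
from rig import *
import numpy as np, cv2
from scipy.spatial.transform import Rotation as R
def ray(name,uv,z,obs=None):
    """world point at height z seen at pixel uv"""
    c=calibration(name)
    if name=="wrist":
        T=np.eye(4);q=obs["eef_rot"];T[:3,:3]=R.from_quat([q[1],q[2],q[3],q[0]]).as_matrix();T[:3,3]=obs["ee_pos"]
        T=T@c["T_tool_cam"]
    else: T=c["world_from_camera"]
    d=T[:3,:3]@np.linalg.inv(c["camera_matrix"])@[uv[0],uv[1],1]
    return T[:3,3]+d*(z-T[2,3])/d[2]
def go(xyz,yaw):
    """shift and turn from now, in tool axes; yaw = world heading of tool y minus 90 deg, in deg"""
    o=get_obs();q=o["eef_rot"];M=R.from_quat([q[1],q[2],q[3],q[0]])
    t=np.radians(yaw);y=np.array([-np.sin(t),np.cos(t),0]);z=np.array([0,0,-1]);D=R.from_matrix(np.c_[np.cross(y,z),y,z])
    return np.round(M.inv().apply(np.array(xyz)-o["ee_pos"])*1000,1),np.round(np.degrees((M.inv()*D).as_rotvec()),2)
E
python3 - <<'E'
from h import *
c=lambda x,y,z:ray("top",(240+x/4-.375,105+y/4-.375),z)
p=lambda n,v:print(n,np.round(v*1000,1))
tc=[c(*a,.022) for a in((139,53),(709,74),(707,253),(130,233))]
rc=[c(*a,.018) for a in((37,366),(609,326),(622,509),(46,546))]
for n,k in(("tray",tc),("rack",rc)):
    k=np.array(k);p(n,k.mean(0));e=(k[0]+k[3]-k[1]-k[2])/2;p(" span y",e);print(np.degrees(np.arctan2(-e[0],e[1])));p(" span x",(k[0]+k[1]-k[2]-k[3])/2)
for n,l,z in(("tr",[(283,62),(277,232),(424,68),(417,240),(562,76),(557,243)],.019),("rr",[(181,358),(190,540),(326,348),(334,528),(467,340),(475,517)],.015)):
    k=np.array([c(*a,z) for a in l]);p(n,(k[::2]+k[1::2])/2)
b=np.array([c(*a,.046) for a in((84,375),(135,372),(139,517),(88,519))]);p("box",b);p("",b.mean(0))
p("stop",c(247,434,.052));p("bot",c(403,427,.078));p("jar",c(553,413,.080))
E
```

```text
tray [636.3 -70.3  22. ]
 span y [ 19.  339.3   0. ]
-3.208389299776374
 span x [108.1  -5.8   0. ]
rack [469.3 -12.5  18. ]
 span y [-16.3 336.7   0. ]
2.7774734374894203
 span x [106.6   4.5   0. ]
tr [[ 642.4   13.1   19. ]
 [ 636.5  -70.3   19. ]
 [ 631.5 -152.8   19. ]]
rr [[463.9  71.6  15. ]
 [468.8 -13.4  15. ]
 [472.8 -96.3  15. ]]
box [[505.3 126.5  46. ]
 [506.5  97.3  46. ]
 [423.8  95.7  46. ]
 [423.2 124.6  46. ]]
 [464.7 111.   46. ]
stop [469.4  33.5  52. ]
bot [470.1 -53.7  78. ]
jar [ 476.1 -136.    80. ]
```

```bash
python3 - <<'E'
from h import *
print(go((.50,-.01,.2),0))
E
```

```text
(array([-477.5, -526.1,   26.5]), array([-6.000e-02, -1.000e-02, -1.844e+01]))
```

>>> arm_command --moves '[[[-0.4775,-0.526,0.0265],[0,0,-18.44]],[[-0.4775,-0.526,0.0265],[0,0,-18.44]],[[-0.4775,-0.526,0.0265],[0,0,-18.44]],[[-0.4775,-0.526,0.0265],[0,0,-18.44]],[[-0.4775,-0.526,0.0265],[0,0,-18.44]],[[-0.4775,-0.526,0.0265],[0,0,-18.44]],[[-0.4775,-0.526,0.0265],[0,0,-18.44]],[[-0.4775,-0.526,0.0265],[0,0,-18.44]],[[-0.4775,-0.526,0.0265],[0,0,-18.44]],[[-0.4775,-0.526,0.0265],[0,0,-18.44]],[[-0.4775,-0.526,0.0265],[0,0,-18.44]],[[-0.4775,-0.526,0.0265],[0,0,-18.44]],[[-0.4775,-0.526,0.0265],[0,0,-18.44]],[[-0.4775,-0.526,0.0265],[0,0,-18.44]],[[-0.4775,-0.526,0.0265],[0,0,-18.44]],[[-0.4775,-0.526,0.0265],[0,0,-18.44]],[[-0.4775,-0.526,0.0265],[0,0,-18.44]],[[-0.4775,-0.526,0.0265],[0,0,-18.44]]]' --gripper 0.06

```text
clock: 1.9
ee_pos: [0.4998, -0.0084, 0.2003]
eef_rot: [0.0, -0.001, 1.0, 0.0]
ft_force: [-0.1, 0.4, -0.1]
gripper_width: 0.0601
grip_force: 0.0
```

```bash
python3 - <<'E'
from h import *
o=get_obs();im=snapshot("wrist");cv2.imwrite("pics/w1.png",im)
print(o["clock"],o["ee_pos"],o["eef_rot"],o["gripper_width"],o["joint_vel"].max())
import json;json.dump({k:np.array(v).tolist() for k,v in o.items()},open("w1.json","w"))
E
```

```text
1.9 [ 0.49980153 -0.00842004  0.20026961] [ 1.09468871e-04 -7.59026083e-04  9.99999701e-01  9.70933167e-05] 0.06006409666279605 0.0037940751874322768
```

View pics/w1.png

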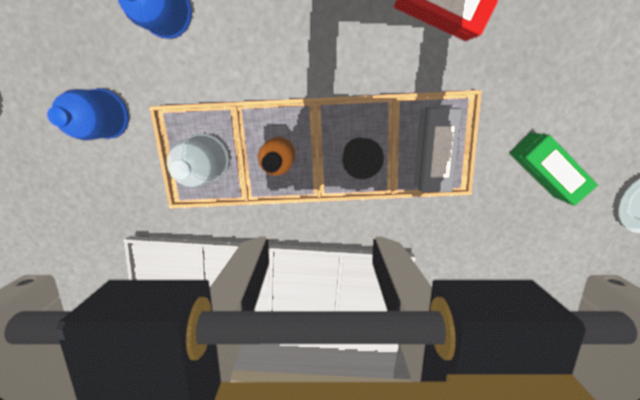

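The wrist view is rotated 180°, with the robot at the top and +y to the right: jar knob (180,168), bottle cap (271,162), stopper (363,158), box (441,150). I'll enlarge it for accurate edges.

```bash
python3 - <<'E'
import cv2
im=cv2.imread("pics/w1.png")
cv2.imwrite("pics/crop2.png",cv2.resize(im[85:215,150:350],None,fx=4,fy=4,interpolation=cv2.INTER_CUBIC))
cv2.imwrite("pics/crop3.png",cv2.resize(im[85:215,300:500],None,fx=4,fy=4,interpolation=cv2.INTER_CUBIC))
E
```

```text
(no output)
```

View pics/crop2.png

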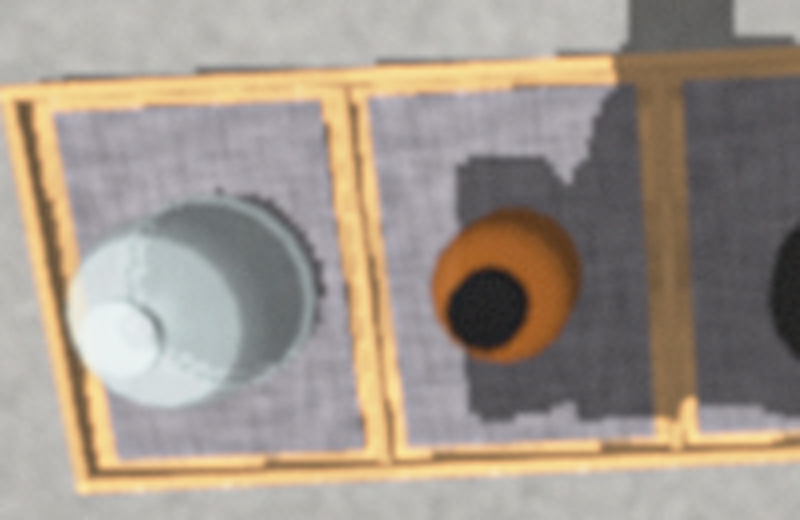

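View pics/crop3.png

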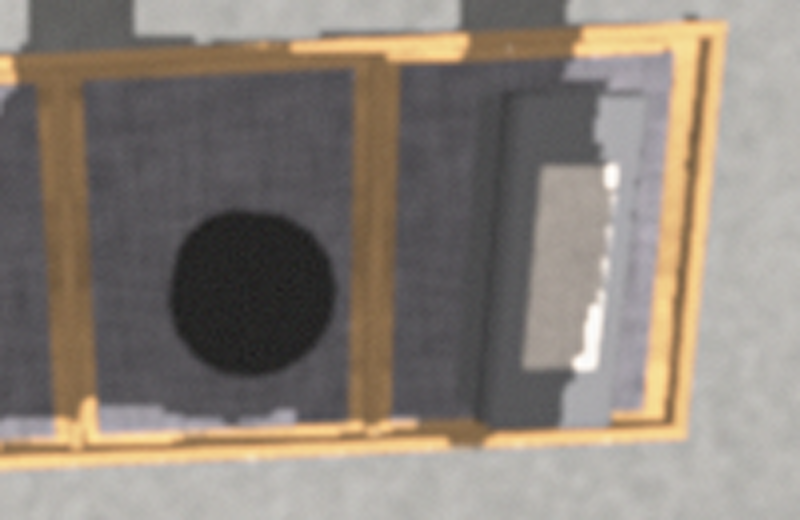

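Crop 2: knob (115,340), cap (488,306). Crop 3: stopper (252,294), box top corners (512,93), (645,95), (610,425) and (492,425), with the label inside them.

```bash
python3 - <<'E'
from h import *
import json;o=json.load(open("w1.json"))
w=lambda x0,x,y,z:ray("wrist",(x0+x/4-.375,85+y/4-.375),z,o)*1000
p=lambda n,v:print(n,np.round(v,1))
p("jar",w(150,115,340,.080));p("bot",w(150,488,306,.078));p("stop",w(300,252,294,.052))
for n,k in(("box",((512,93),(645,95),(610,425),(492,425))),("label",((540,164),(618,164),(598,372),(523,370)))):
    b=np.array([w(300,*a,.046) for a in k]);p(n,b);p("",b.mean(0))
# rack corners outer z .018
b=np.array([w(150,7,92,.018),w(300,722,28,.018),w(300,684,435,.018),w(150,82,488,.018)]);p("rack",b.mean(0))
E
```

```text
jar [ 474.8 -136.7   80. ]
bot [467.4 -52.8  78. ]
stop [469.   32.4  52. ]
box [[421.8  93.2  46. ]
 [422.2 125.   46. ]
 [503.9 126.9  46. ]
 [503.9  96.5  46. ]]
 [463.  110.4  46. ]
label [[438.3 101.7  46. ]
 [438.3 120.6  46. ]
 [489.9 122.1  46. ]
 [489.4 102.9  46. ]]
 [464.  111.8  46. ]
rack [468.5 -12.5  18. ]
```

>>> arm_command --moves '[[[0.0244,-0.128,0.06],[0,0,0]],[[0.0244,-0.128,0.06],[0,0,0]],[[0.0244,-0.128,0.06],[0,0,0]],[[0.0244,-0.128,0.06],[0,0,0]],[[0.0244,-0.128,0.06],[0,0,0]],[[0.0244,-0.128,0.06],[0,0,0]],[[0.0244,-0.128,0.06],[0,0,0]],[[0.0244,-0.128,0.06],[0,0,0]]]' --gripper 0.062

```text
clock: 2.75
ee_pos: [0.4762, -0.1368, 0.1407]
eef_rot: [0.0, -0.001, 1.0, -0.0]
ft_force: [0.3, 0.1, -0.4]
gripper_width: 0.0621
grip_force: 0.0
```

```bash
python3 - <<'E'
from h import *
o=get_obs();print(o["clock"],o["ee_pos"]);print(go((.4754,-.1364,.032),0))
E
```

```text
2.75 [ 0.47615738 -0.13675934  0.1407065 ]
(array([  0.8,   0.4, 108.7]), array([-0.01,  0.05,  0.1 ]))
```

>>> arm_command --moves '[[[0.001,0,0.035],[0,0,0]],[[0.001,0,0.065],[0,0,0]],[[0.001,0,0.085],[0,0,0]],[[0.001,0,0.1],[0,0,0]],[[0.001,0,0.1085],[0,0,0]],[[0.001,0,0.1085],[0,0,0]],[[0.001,0,0.1085],[0,0,0]]]'

```text
clock: 3.45
ee_pos: [0.4752, -0.1377, 0.0325]
eef_rot: [0.0, -0.0, 1.0, -0.0]
ft_force: [0.3, 0.5, 0.2]
gripper_width: 0.0625
grip_force: 0.0
```

>>> arm_command --moves '[[[0,0,0],[0,0,0]],[[0,0,0],[0,0,0]],[[0,0,0],[0,0,0]],[[0,0,0],[0,0,0]],[[0,0,0],[0,0,0]],[[0,0,0],[0,0,0]],[[0,0,0],[0,0,0]],[[0,0,0],[0,0,0]]]' --gripper 0.03

```text
clock: 4.25
ee_pos: [0.4751, -0.1378, 0.0325]
eef_rot: [0.001, 0.0, 1.0, -0.0]
ft_force: [-0.1, 0.6, 6.7]
gripper_width: 0.0494
grip_force: 30.0
```

>>> arm_command --moves '[[[0,0,-0.01],[0,0,0]],[[0,0,-0.03],[0,0,0]],[[0,0,-0.06],[0,0,0]],[[0,0,-0.09],[0,0,0]],[[0,0,-0.11],[0,0,0]],[[-0.02,0.023,-0.115],[0,0,0]],[[-0.05,0.057,-0.115],[0,0,0]],[[-0.08,0.092,-0.115],[0,0,0]],[[-0.11,0.126,-0.115],[0,0,0]],[[-0.14,0.161,-0.115],[0,0,0]],[[-0.158,0.18,-0.115],[0,0,0]],[[-0.168,0.192,-0.115],[0,0,0]],[[-0.168,0.192,-0.115],[0,0,0]],[[-0.168,0.192,-0.115],[0,0,0]],[[-0.168,0.192,-0.115],[0,0,0]]]'

```text
clock: 5.75
ee_pos: [0.6421, 0.0533, 0.147]
eef_rot: [0.0, 0.0, 1.0, -0.0]
ft_force: [0.2, 0.2, -0.7]
gripper_width: 0.0495
grip_force: 30.0
```

```bash
python3 - <<'E'
from h import *
o=get_obs();print(o["clock"],o["ee_pos"],o["ft_force"]);print(go((.6434,.0555,.0345),0))
cv2.imwrite("pics/w2.png",snapshot("wrist"))
E
```

```text
5.75 [0.64214263 0.05329767 0.14699355] [ 0.20551993  0.1855703  -0.74252301]
(array([ -1.2,   2.2, 112.5]), array([-0.01,  0.01, -0.05]))
```

View pics/w2.png

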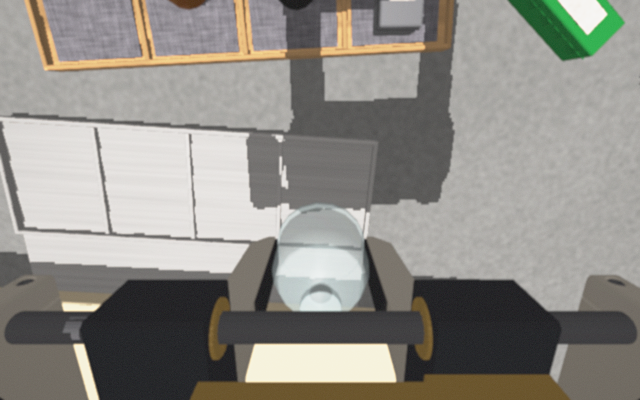

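The jar hangs upright between the pads. The tray's near lip runs from (377,142) to (3,118), with rib ends at about (281,136), (191,131) and (97,125). I'll check the tray pose against these points.

```bash
python3 - <<'E'
from h import *
o=get_obs()
for uv in((377,142),(281,136),(191,131),(97,125),(3,118),(18,231),(108,236),(197,240)): print(uv,np.round(ray("wrist",uv,.021,o)*1000,1))
t=np.radians(-3.2)
for y in(168,84-42,-42,-126-42):print(636.4-54*np.cos(t)-y*np.sin(t),-70.3-54*np.sin(t)+y*np.cos(t))
E
```

```text
(377, 142) [593.2 103.4  21. ]
(281, 136) [587.8  17.7  21. ]
(191, 131) [583.3 -61.8  21. ]
(97, 125) [ 578.  -143.9   21. ]
(3, 118) [ 571.9 -224.8   21. ]
(18, 231) [ 678.7 -242.2   21. ]
(108, 236) [ 684.1 -155.5   21. ]
(197, 240) [688.6 -68.8  21. ]
591.8622115730245 100.45240965220364
584.8287019438859 -25.351126634725958
580.1396955244601 -109.22015082601236
573.1061858953215 -235.02368711294196
```

>>> arm_command --moves '[[[-0.002,0.004,0.04],[0,0,0]],[[-0.002,0.004,0.075],[0,0,0]],[[-0.002,0.004,0.095],[0,0,0]],[[-0.002,0.004,0.106],[0,0,0]],[[-0.002,0.004,0.109],[0,0,0]],[[-0.002,0.004,0.111],[0,0,0]],[[-0.002,0.004,0.112],[0,0,0]],[[-0.002,0.004,0.112],[0,0,0]],[[-0.002,0.004,0.112],[0,0,0]]]'

```text
clock: 6.7
ee_pos: [0.645, 0.0584, 0.0354]
eef_rot: [0.0, -0.0, 1.0, 0.0]
ft_force: [-0.3, -0.3, -1.3]
gripper_width: 0.0491
grip_force: 30.0
```

>>> arm_command --moves '[[[0,-0.001,0.001],[0,0,0]],[[0,-0.001,0.001],[0,0,0]],[[0,-0.001,0.001],[0,0,0]]]'

```text
clock: 7.0
ee_pos: [0.6451, 0.0576, 0.0345]
eef_rot: [0.001, -0.0, 1.0, 0.0]
ft_force: [-1.6, 2.5, 5.5]
gripper_width: 0.0496
grip_force: 30.0
```

>>> arm_command --moves '[[[0,0,0],[0,0,0]],[[0,0,0],[0,0,0]],[[0,0,0],[0,0,0]],[[0,0,0],[0,0,0]]]' --gripper 0.06

```text
clock: 7.4
ee_pos: [0.6447, 0.0573, 0.0335]
eef_rot: [-0.0, -0.0, 1.0, -0.0]
ft_force: [-0.6, -0.7, 0.2]
gripper_width: 0.0598
grip_force: 0.0
```

>>> arm_command --moves '[[[0,0,-0.015],[0,0,0]],[[0,0,-0.04],[0,0,0]],[[0,0,-0.08],[0,0,0]],[[0,0,-0.11],[0,0,0]],[[0.05,-0.03,-0.13],[0,0,0]],[[0.09,-0.06,-0.15],[0,0,0]],[[0.13,-0.09,-0.15],[0,0,0]],[[0.17,-0.11,-0.12],[0,0,0]],[[0.175,-0.11,-0.11],[0,0,0]],[[0.175,-0.11,-0.11],[0,0,0]],[[0.175,-0.11,-0.11],[0,0,0]],[[0.175,-0.11,-0.11],[0,0,0]]]' --gripper 0.056

```text
clock: 8.6
ee_pos: [0.4707, -0.0525, 0.145]
eef_rot: [0.001, -0.0, 1.0, -0.0]
ft_force: [-0.5, -1.2, -0.3]
gripper_width: 0.0558
grip_force: 0.0
```

```bash
python3 - <<'E'
from h import *
o=get_obs();print(o["clock"],o["ee_pos"],o["ft_force"]);print(go((.4687,-.0532,.029),0))
im=snapshot("top")
cv2.imwrite("pics/crop4.png",cv2.resize(im[105:250,240:425],None,fx=4,fy=4,interpolation=cv2.INTER_CUBIC))
E
```

```text
8.6 [ 0.47072349 -0.05245281  0.14499848] [-0.47643064 -1.17539747 -0.25354211]
(array([  2.2,  -0.7, 116. ]), array([-0.01,  0.09,  0.02]))
```

View pics/crop4.png

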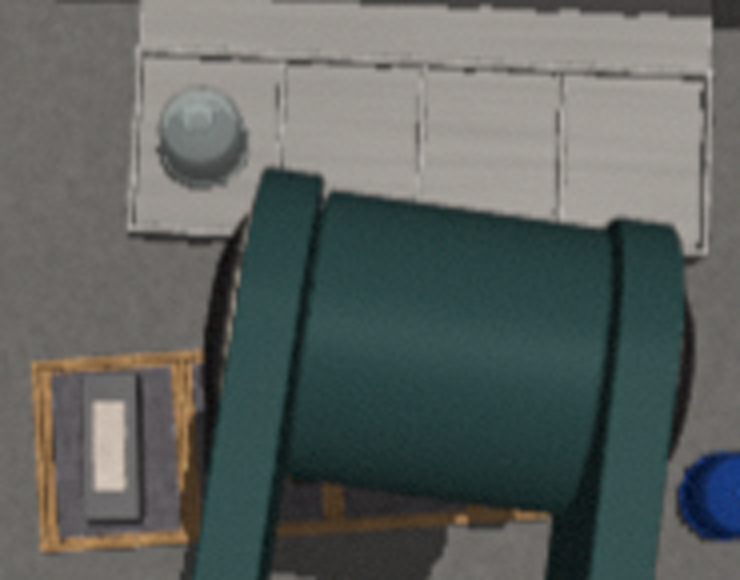

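The jar stands upright near the middle of the leftmost tray bay: foot at about (203,142) in the crop, bay centre about (206,146). Next is the bottle.

>>> arm_command --moves '[[[0.002,0,0.035],[0,0,0]],[[0.002,0,0.07],[0,0,0]],[[0.002,0,0.095],[0,0,0]],[[0.002,0,0.11],[0,0,0]],[[0.002,0,0.116],[0,0,0]],[[0.002,0,0.116],[0,0,0]],[[0.002,0,0.116],[0,0,0]]]'

```text
clock: 9.35
ee_pos: [0.4685, -0.0527, 0.0289]
eef_rot: [0.001, -0.0, 1.0, -0.0]
ft_force: [0.6, -0.1, 0.0]
gripper_width: 0.0561
grip_force: 0.0
```

>>> arm_command --moves '[[[0,0,0],[0,0,0]],[[0,0,0],[0,0,0]],[[0,0,0],[0,0,0]],[[0,0,0],[0,0,0]],[[0,0,0],[0,0,0]],[[0,0,0],[0,0,0]],[[0,0,0],[0,0,0]],[[0,0,0],[0,0,0]]]' --gripper 0.02

```text
clock: 10.15
ee_pos: [0.468, -0.0527, 0.0281]
eef_rot: [0.0, -0.0, 1.0, -0.0]
ft_force: [-1.6, 0.1, 6.4]
gripper_width: 0.0349
grip_force: 30.0
```

>>> arm_command --moves '[[[0,0,-0.01],[0,0,0]],[[0,0,-0.03],[0,0,0]],[[0,0,-0.06],[0,0,0]],[[0,0,-0.09],[0,0,0]],[[0,0,-0.11],[0,0,0]],[[-0.02,0.003,-0.115],[0,0,0]],[[-0.05,0.007,-0.115],[0,0,0]],[[-0.09,0.012,-0.115],[0,0,0]],[[-0.13,0.018,-0.115],[0,0,0]],[[-0.158,0.023,-0.115],[0,0,0]],[[-0.171,0.025,-0.115],[0,0,0]],[[-0.171,0.025,-0.115],[0,0,0]],[[-0.171,0.025,-0.115],[0,0,0]],[[-0.171,0.025,-0.115],[0,0,0]]]'

```text
clock: 11.55
ee_pos: [0.6378, -0.0279, 0.1431]
eef_rot: [0.0, 0.0, 1.0, -0.0]
ft_force: [-0.7, -0.7, -1.0]
gripper_width: 0.0354
grip_force: 30.0
```

```bash
python3 - <<'E'
from h import *
o=get_obs();print(o["clock"],o["ee_pos"],o["ft_force"]);print(go((.6388,-.028,.031),0))
E
```

```text
11.55 [ 0.63777654 -0.02787275  0.14305272] [-0.70390459 -0.70161751 -1.00311646]
(array([-1.000e+00, -1.000e-01,  1.121e+02]), array([-0.  ,  0.01, -0.01]))
```

>>> arm_command --moves '[[[-0.001,0,0.04],[0,0,0]],[[-0.001,0,0.075],[0,0,0]],[[-0.001,0,0.095],[0,0,0]],[[-0.001,0,0.107],[0,0,0]],[[-0.001,0,0.11],[0,0,0]],[[-0.001,0,0.112],[0,0,0]],[[-0.001,0,0.1125],[0,0,0]],[[-0.001,0,0.1125],[0,0,0]],[[-0.001,0,0.1125],[0,0,0]]]'

```text
clock: 12.45
ee_pos: [0.64, -0.0277, 0.0309]
eef_rot: [0.0, -0.0, 1.0, -0.0]
ft_force: [-0.5, 0.6, -1.0]
gripper_width: 0.0354
grip_force: 30.0
```

>>> arm_command --moves '[[[0.001,0,0.0008],[0,0,0]],[[0.001,0,0.0008],[0,0,0]],[[0.001,0,0.0008],[0,0,0]]]'

```text
clock: 12.75
ee_pos: [0.6393, -0.0277, 0.0302]
eef_rot: [0.001, -0.0, 1.0, -0.0]
ft_force: [1.9, 0.3, 5.9]
gripper_width: 0.0353
grip_force: 30.0
```

>>> arm_command --moves '[[[0,0,0],[0,0,0]],[[0,0,0],[0,0,0]],[[0,0,0],[0,0,0]],[[0,0,0],[0,0,0]],[[0,0,0],[0,0,0]]]' --gripper 0.05

```text
clock: 13.25
ee_pos: [0.6386, -0.0277, 0.0292]
eef_rot: [-0.0, -0.0, 1.0, 0.0]
ft_force: [0.2, 0.3, -0.4]
gripper_width: 0.0502
grip_force: 0.0
```

>>> arm_command --moves '[[[0,0,-0.015],[0,0,0]],[[0,0,-0.04],[0,0,0]],[[0,0,-0.08],[0,0,0]],[[0,0,-0.11],[0,0,0]],[[0.05,0.02,-0.13],[0,0,0]],[[0.09,0.04,-0.14],[0,0,0]],[[0.13,0.05,-0.13],[0,0,0]],[[0.165,0.06,-0.12],[0,0,0]],[[0.17,0.061,-0.11],[0,0,0]],[[0.17,0.061,-0.11],[0,0,0]],[[0.17,0.061,-0.11],[0,0,0]],[[0.17,0.061,-0.11],[0,0,0]]]' --gripper 0.058

```text
clock: 14.45
ee_pos: [0.4697, 0.0331, 0.1401]
eef_rot: [0.0, 0.0, 1.0, -0.0]
ft_force: [0.3, 0.1, -0.3]
gripper_width: 0.0579
grip_force: 0.0
```

```bash
python3 - <<'E'
from h import *
o=get_obs();print(o["clock"],o["ee_pos"],o["ft_force"]);print(go((.4692,.033,.031),0))
E
```

```text
14.45 [0.46968792 0.03305896 0.14007637] [ 0.34667933  0.14893984 -0.28061937]
(array([ 5.000e-01, -1.000e-01,  1.091e+02]), array([-0.  ,  0.03, -0.02]))
```

>>> arm_command --moves '[[[0.0005,0,0.035],[0,0,0]],[[0.0005,0,0.07],[0,0,0]],[[0.0005,0,0.092],[0,0,0]],[[0.0005,0,0.104],[0,0,0]],[[0.0005,0,0.109],[0,0,0]],[[0.0005,0,0.109],[0,0,0]],[[0.0005,0,0.109],[0,0,0]]]'

```text
clock: 15.15
ee_pos: [0.469, 0.0333, 0.0315]
eef_rot: [0.001, 0.0, 1.0, -0.0]
ft_force: [0.0, -0.4, -0.1]
gripper_width: 0.0579
grip_force: 0.0
```

>>> arm_command --moves '[[[0,0,0],[0,0,0]],[[0,0,0],[0,0,0]],[[0,0,0],[0,0,0]],[[0,0,0],[0,0,0]],[[0,0,0],[0,0,0]],[[0,0,0],[0,0,0]],[[0,0,0],[0,0,0]],[[0,0,0],[0,0,0]]]' --gripper 0.02

```text
clock: 15.95
ee_pos: [0.4685, 0.0333, 0.0309]
eef_rot: [0.0, -0.0, 1.0, -0.0]
ft_force: [-0.8, 0.1, 6.2]
gripper_width: 0.0399
grip_force: 30.0
```

>>> arm_command --moves '[[[0,0,-0.01],[0,0,0]],[[0,0,-0.03],[0,0,0]],[[0,0,-0.06],[0,0,0]],[[0,0,-0.09],[0,0,0]],[[0,0,-0.115],[0,0,0]],[[0,0,-0.12],[0,0,0]],[[0,0,-0.12],[0,0,0]]]'

```text
clock: 16.65
ee_pos: [0.4684, 0.0333, 0.1508]
eef_rot: [0.001, -0.0, 1.0, 0.0]
ft_force: [0.5, 0.1, -0.7]
gripper_width: 0.04
grip_force: 30.0
```

```bash
python3 - <<'E'
from h import *
o=get_obs();print(o["clock"],o["ee_pos"],o["ft_force"]);print(go((.634,-.112,.13),0))
cv2.imwrite("pics/w3.png",snapshot("wrist"))
E
```

```text
16.65 [0.46837435 0.03334521 0.15081908] [ 0.50488509  0.14548742 -0.70893851]
(array([-165.6, -145.4,   21. ]), array([0.  , 0.07, 0.  ]))
```

View pics/w3.png

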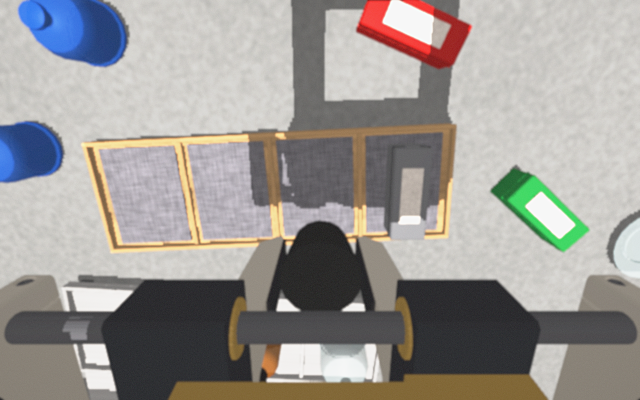

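The stopper hangs upright in the pads at (320,265), and the box is untouched at (408,192). I'll carry the stopper over.

>>> arm_command --moves '[[[-0.03,-0.026,0],[0,0,0]],[[-0.06,-0.053,0],[0,0,0]],[[-0.09,-0.079,0],[0,0,0]],[[-0.12,-0.105,0],[0,0,0]],[[-0.15,-0.132,0],[0,0,0]],[[-0.166,-0.1455,0],[0,0,0]],[[-0.166,-0.1455,0],[0,0,0]],[[-0.166,-0.1455,0],[0,0,0]],[[-0.166,-0.1455,0],[0,0,0]],[[-0.166,-0.1455,0.04],[0,0,0]],[[-0.166,-0.1455,0.075],[0,0,0]],[[-0.166,-0.1455,0.1],[0,0,0]],[[-0.166,-0.1455,0.11],[0,0,0]],[[-0.166,-0.1455,0.115],[0,0,0]],[[-0.166,-0.1455,0.115],[0,0,0]],[[-0.166,-0.1455,0.115],[0,0,0]]]'

```text
clock: 18.3
ee_pos: [0.6348, -0.1121, 0.0369]
eef_rot: [0.001, -0.0, 1.0, -0.0]
ft_force: [-0.6, -0.0, 0.4]
gripper_width: 0.0399
grip_force: 30.0
```

Expected contact is at TCP z of about 0.033.

>>> arm_command --moves '[[[0.001,0,0.0015],[0,0,0]],[[0.001,0,0.003],[0,0,0]],[[0.001,0,0.003],[0,0,0]],[[0.001,0,0.004],[0,0,0]],[[0.001,0,0.004],[0,0,0]]]'

```text
clock: 18.8
ee_pos: [0.6338, -0.1123, 0.0329]
eef_rot: [0.001, 0.0, 1.0, -0.0]
ft_force: [-4.3, 1.6, 12.5]
gripper_width: 0.0399
grip_force: 30.0
```

>>> arm_command --moves '[[[0,0,0],[0,0,0]],[[0,0,0],[0,0,0]],[[0,0,0],[0,0,0]],[[0,0,0],[0,0,0]],[[0,0,0],[0,0,0]]]' --gripper 0.054

```text
clock: 19.3
ee_pos: [0.6332, -0.1121, 0.0312]
eef_rot: [-0.0, -0.0, 1.0, 0.0]
ft_force: [0.0, 0.8, -0.0]
gripper_width: 0.0539
grip_force: 0.0
```

>>> arm_command --moves '[[[0,0,-0.015],[0,0,0]],[[0,0,-0.04],[0,0,0]],[[0,0,-0.08],[0,0,0]],[[0,0,-0.11],[0,0,0]],[[0.04,0.03,-0.13],[0,0,0]],[[0.07,0.06,-0.14],[0,0,0]],[[0.1,0.09,-0.14],[0,0,0]],[[0.13,0.12,-0.14],[0,0,0]],[[0.15,0.16,-0.13],[0,0,1]],[[0.165,0.2,-0.12],[0,0,-1.5]],[[0.17,0.222,-0.11],[0,0,-1.5]],[[0.17,0.223,-0.11],[0,0,-1.5]],[[0.17,0.223,-0.11],[0,0,-1.5]],[[0.17,0.223,-0.11],[0,0,-1.5]]]' --gripper 0.045

```text
clock: 20.7
ee_pos: [0.4637, 0.1103, 0.1423]
eef_rot: [0.0, -0.013, 1.0, -0.0]
ft_force: [-0.8, -0.1, 0.8]
gripper_width: 0.0449
grip_force: 0.0
```

```bash
python3 - <<'E'
from h import *
o=get_obs();print(o["clock"],o["ee_pos"],o["ft_force"]);print(go((.464,.1112,.029),1.5))
E
```

```text
20.7 [0.46366767 0.11027198 0.1422786 ] [-0.75148662 -0.09279629  0.83064718]
(array([ -0.2,   0.9, 113.3]), array([-0.  ,  0.05, -0.02]))
```

>>> arm_command --moves '[[[0,0.001,0.035],[0,0,0]],[[0,0.001,0.07],[0,0,0]],[[0,0.001,0.095],[0,0,0]],[[0,0.001,0.108],[0,0,0]],[[0,0.001,0.113],[0,0,0]],[[0,0.001,0.113],[0,0,0]],[[0,0.001,0.113],[0,0,0]]]'

```text
clock: 21.4
ee_pos: [0.464, 0.1118, 0.0297]
eef_rot: [0.001, -0.013, 1.0, 0.0]
ft_force: [0.9, 0.2, 0.3]
gripper_width: 0.0449
grip_force: 0.0
```

>>> arm_command --moves '[[[0,0,0],[0,0,0]],[[0,0,0],[0,0,0]],[[0,0,0],[0,0,0]],[[0,0,0],[0,0,0]],[[0,0,0],[0,0,0]],[[0,0,0],[0,0,0]],[[0,0,0],[0,0,0]],[[0,0,0],[0,0,0]]]' --gripper 0.02

```text
clock: 22.2
ee_pos: [0.4636, 0.1119, 0.0291]
eef_rot: [0.0, -0.013, 1.0, 0.0]
ft_force: [-1.3, 0.1, 7.1]
gripper_width: 0.0317
grip_force: 29.9
```

>>> arm_command --moves '[[[0,0,-0.01],[0,0,0]],[[0,0,-0.03],[0,0,0]],[[0,0,-0.06],[0,0,0]],[[0,0,-0.09],[0,0,0]],[[0,0,-0.115],[0,0,0]],[[0,0,-0.12],[0,0,0]],[[0,0,-0.12],[0,0,0]]]'

```text
clock: 22.9
ee_pos: [0.4634, 0.1119, 0.1489]
eef_rot: [0.001, -0.013, 1.0, 0.0]
ft_force: [-0.8, -0.3, -1.2]
gripper_width: 0.0318
grip_force: 29.9
```

```bash
python3 - <<'E'
from h import *
o=get_obs();print(o["clock"],o["ee_pos"],o["ft_force"]);print(go((.6293,-.196,.15),-3.2))
cv2.imwrite("pics/w4.png",snapshot("wrist"))
E
```

```text
22.9 [0.46336454 0.11188521 0.14888902] [-0.79194326 -0.33672161 -1.18079451]
(array([-157.8, -312.1,   -1. ]), array([0.01, 0.07, 4.71]))
```

View pics/w4.png

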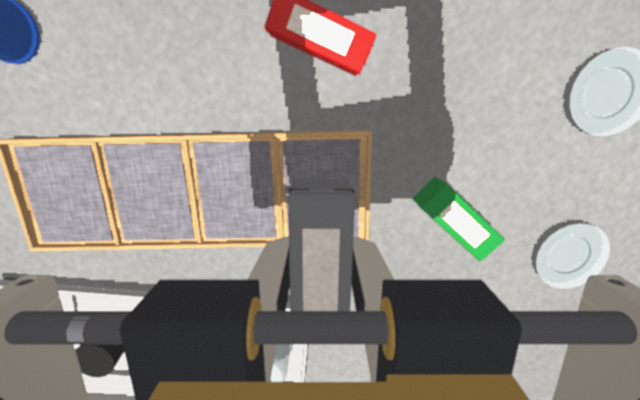

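The slide box is held level and straight, at about (322,250), and the rack is empty. I'll carry the box to the rightmost bay.

>>> arm_command --moves '[[[-0.018,-0.036,0],[0,0,0.6]],[[-0.038,-0.075,0],[0,0,1.2]],[[-0.06,-0.12,0],[0,0,1.8]],[[-0.082,-0.163,0],[0,0,2.4]],[[-0.104,-0.206,0],[0,0,3]],[[-0.126,-0.25,0],[0,0,3.6]],[[-0.147,-0.29,0],[0,0,4.2]],[[-0.158,-0.312,0],[0,0,4.7]],[[-0.158,-0.312,0],[0,0,4.7]],[[-0.158,-0.312,0],[0,0,4.7]],[[-0.158,-0.312,0],[0,0,4.7]],[[-0.158,-0.312,0],[0,0,4.7]]]'

```text
clock: 24.15
ee_pos: [0.629, -0.195, 0.1482]
eef_rot: [-0.0, 0.027, 1.0, 0.0]
ft_force: [-0.4, 0.1, -0.8]
gripper_width: 0.032
grip_force: 29.9
```

```bash
python3 - <<'E'
from h import *
o=get_obs();print(o["clock"],o["ee_pos"],o["ft_force"]);print(go((.6293,-.196,.035),-3.2))
E
```

```text
24.15 [ 0.62898705 -0.19497297  0.14816521] [-0.41023798  0.12594311 -0.79958205]
(array([ -0.4,  -1. , 113.2]), array([ 0.01, -0.01,  0.06]))
```

>>> arm_command --moves '[[[0,-0.001,0.04],[0,0,0]],[[0,-0.001,0.075],[0,0,0]],[[0,-0.001,0.098],[0,0,0]],[[0,-0.001,0.108],[0,0,0]],[[0,-0.001,0.113],[0,0,0]],[[0,-0.001,0.114],[0,0,0]],[[0,-0.001,0.1155],[0,0,0]],[[0,-0.001,0.1165],[0,0,0]],[[0,-0.001,0.1165],[0,0,0]],[[0,-0.001,0.1165],[0,0,0]]]'

```text
clock: 25.15
ee_pos: [0.6294, -0.197, 0.0323]
eef_rot: [0.0, 0.028, 1.0, -0.0]
ft_force: [-0.3, 0.2, -0.4]
gripper_width: 0.0319
grip_force: 29.9
```

>>> arm_command --moves '[[[0,0.001,0.0012],[0,0,0]],[[0,0.001,0.0012],[0,0,0]],[[0,0.001,0.0012],[0,0,0]]]'

```text
clock: 25.45
ee_pos: [0.6295, -0.1961, 0.0311]
eef_rot: [0.0, 0.028, 1.0, -0.0]
ft_force: [-1.4, -1.4, 4.4]
gripper_width: 0.0318
grip_force: 29.9
```

>>> arm_command --moves '[[[0,0,0],[0,0,0]],[[0,0,0],[0,0,0]],[[0,0,0],[0,0,0]],[[0,0,0],[0,0,0]],[[0,0,0],[0,0,0]]]' --gripper 0.042

```text
clock: 25.95
ee_pos: [0.6293, -0.1959, 0.0306]
eef_rot: [-0.0, 0.028, 1.0, 0.0]
ft_force: [0.4, 0.5, 0.2]
gripper_width: 0.042
grip_force: 0.0
```

>>> arm_command --moves '[[[0,0,-0.015],[0,0,0]],[[0,0,-0.04],[0,0,0]],[[0,0,-0.08],[0,0,0]],[[0,0,-0.12],[0,0,0]],[[0.04,0,-0.14],[0,0,0]],[[0.08,0,-0.16],[0,0,0]],[[0.12,0.0,-0.18],[0,0,0]],[[0.16,0.0,-0.2],[0,0,0]],[[0.2,0.03,-0.2],[0,0,0]],[[0.2,0.06,-0.2],[0,0,0]],[[0.2,0.11,-0.2],[0,0,0]],[[0.2,0.15,-0.2],[0,0,0]],[[0.2,0.15,-0.2],[0,0,0]],[[0.2,0.15,-0.2],[0,0,0]],[[0.2,0.15,-0.2],[0,0,0]]]'

```text
clock: 27.45
ee_pos: [0.438, -0.0357, 0.2312]
eef_rot: [0.0, 0.028, 1.0, -0.0]
ft_force: [0.9, 0.1, -0.4]
gripper_width: 0.0418
grip_force: 0.0
```

```bash
python3 - <<'E'
from h import *
im=snapshot("top");o=get_obs();print(o["clock"],o["ee_pos"],o["ft_force"])
cv2.imwrite("pics/crop5.png",cv2.resize(im[105:250,240:425],None,fx=4,fy=4,interpolation=cv2.INTER_CUBIC))
cv2.imwrite("pics/scene5.png",snapshot("scene"))
E
```

```text
27.5 [ 0.43795639 -0.03592223  0.23099361] [-0.03641458 -0.7150941   0.37575541]
```

View pics/crop5.png

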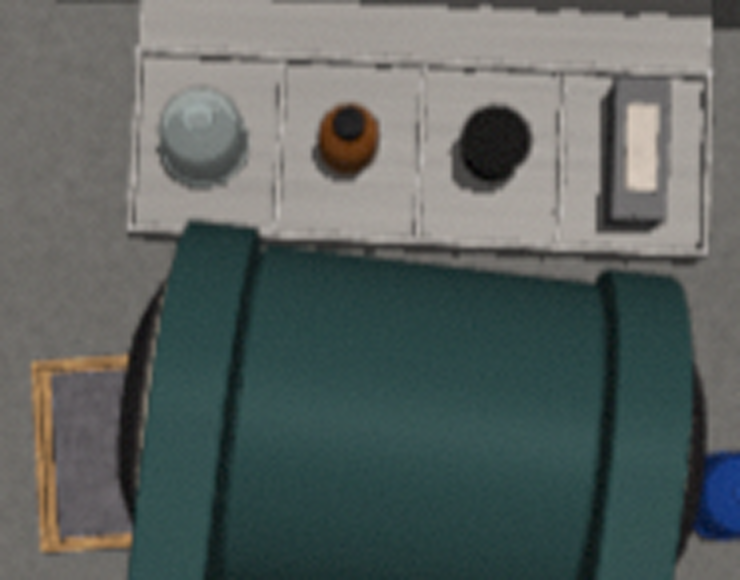

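View pics/scene5.png

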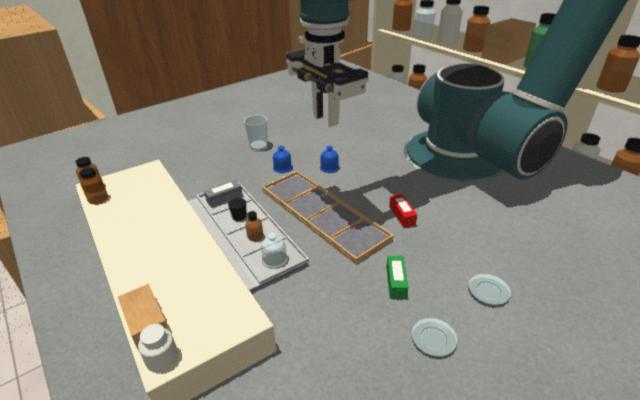

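All four stand upright in the tray in reverse order: jar (203,135), bottle (348,138), stopper (497,142) and box (640,150) in the crop. The bystanders haven't moved. I'll do one numeric check, then hand in.

```bash
python3 - <<'E'
from h import *
c=lambda x,y,z:ray("top",(240+x/4-.375,105+y/4-.375),z)*1000
C=np.array([636.4,-70.3]);t=np.radians(-3.2);M=np.array([[np.cos(t),-np.sin(t)],[np.sin(t),np.cos(t)]])
for n,v in(("jar",(197,117,.082)),("bot",(348,122,.08)),("stop",(497,142,.054)),("box",(642,148,.048))):
    d=M.T@(c(*v)[:2]-C);print(n,d.round(1))
    ok=1
print(hand_in())
E
```

```text
jar [  1.5 127.9]
bot [ 2.2 43.7]
stop [  0.2 -42. ]
box [   1.1 -126.1]
the job is handed in; nothing more can be done
None
```

The job is handed in after about 27.5 s of robot time: from left to right the tray now holds jar, bottle, stopper and slide box, all upright, each measured within about 2.5 mm of its bay centre, with the watch glasses and beaker untouched.

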